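# Reset a ratcheting slant board to its lowest notch

## Task

The slant board with the culture tubes is propped too steep: set it to its lowest notch. Its ratchet only lets it rise, so by the steel handle bar lift it through the remaining notches until it has gone over the top and the pawl has tumbled clear (stop as soon as you feel the rubber bumper, do not strain against it), lower it gently all the way onto its rests, then raise it again to the first notch, let that notch carry it and let go. Keep off the pawl and leave the other things on the bench where they are.

Things in the scene. Friction and masses are not known exactly. Their poses are not given: they have to be found in the camera images.
- stand: Fixed stand of the slant board: white foot plate 300 (x) by 330 (y) by 12 mm, from x -210 to +90 and y -153 to +177 mm about its origin, which lies on the bench; x points from the hinge end towards the handle, z up. Its position and yaw change.
- hinge (a point): Point on the hinge axis midway across the board: x -120, y 0, z 114 mm in the stand's frame; the axis runs along the stand's y.
- board (a joint): Tilt of the board about the hinge (rad): 0 flat on the rests, growing as the handle end rises. It starts in the second or third notch. The hinge is damped: when moving, about 3 N at the handle per rad/s, besides the weight.
- panel (a point): Middle of the white board's upper face, 96 mm from the hinge. The board is 240 mm wide (y), 10 mm thick and reaches 182 mm from the hinge; five capped glass tubes are clipped on it, up to 19 mm above its face. Board, tubes and handle weigh 0.56 to 0.94 kg, 2 to 3.5 N at the handle when flat.
- bar_mid (a point): Middle of the handle: steel bar, 12 mm diameter, 112 mm long, parallel to the hinge axis and 230 mm from it in the board's plane (stand x = -120 + 230 cos(tilt), z = 114 + 230 sin(tilt) mm). Two 10 mm rods 100 mm apart join it to the board; between them are 42 mm free between bar and board. Pinched from above, one finger on each side, it may turn in the grip as the board tilts.
- wheel (a point): Centre of the notched steel wheel, radius 82 mm, at stand y +148, that turns with the board. Its four notches carry the board at 0.22, 0.395, 0.57 and 0.745 rad. The pawl drops in as the board passes about 0.04 rad above a notch: raise it 0.06 to 0.11 rad above the notch, then come down until the notch carries it.
- rest (a point): Between the two rests (rubber-topped posts at stand x +35, y +-95 mm, top z 109 mm) on which the board lies flat. From 0.2 rad down a cam brings the pawl back; it is at work again below 0.05 rad. Within 0.14 rad of the rests the board should not come down faster than 0.5 rad/s (115 mm/s at the handle).
- bumper: Rubber bumper, 20 mm across, on a post at stand x -198, y +160, top z 76 mm (this frame lies 78 mm nearer the handle, below the wheel's centre). A stop arm on the wheel presses it at the top of the travel. It yields 1 mm per 18 N; 3 N on it show as 1 N at the handle. It should not take more than 30 N (10 N at the handle, about 0.02 rad after first touch).
- pawl_mount: Grey fork (origin at the pawl's pivot: stand x -17, y +148, z 44 mm) with the 70 mm tall steel pawl, not to be touched. Past the last notch a finger on an adjustable ring of the wheel tips it 25 degrees away from the wheel, at a tilt that differs each time: 0.89 to 1.18 rad. The stop arm on that ring meets the bumper about 0.035 rad later: once the bumper is felt, the pawl is clear.
- wash_bottle: White bottle, 68 mm across, 170 mm tall, bystander. Origin at its underside.
- amber_bottle: Amber bottle, 42 mm across, 85 mm tall, beside the stand, bystander. Origin at its underside.
- jar: Clear jar with a cap, 84 mm across, 75 mm tall, bystander. Origin at its underside.
- tube_rack: White tube rack with tubes, 100 by 220 by 91 mm, bystander. Origin at its underside.
- pipette: Pipette lying down, 260 mm long, 26 mm high, bystander. Origin at its underside.
- marker: Black pen lying in front of the stand, 130 mm long, 12 mm thick, bystander. Origin at its underside.
- dish_stack: Stack of clear dishes, 90 mm across, 30 mm high, in front of the stand, bystander. Origin at its underside.

How it is judged (in metres and radians):
On the way, in this order (a step that is already met when the one before it is completed fails the run):
1. the board is lifted over the top (value of joint board above 0.88 rad), for 0.05 s.
2. the board is lowered fully onto its rests (value of joint board below 0.035 rad), for 0.1 s.
At the end, for the whole second after the job is handed in: The board rests in its lowest notch (tilt 0.195 to 0.245 rad), still and let go, after having been over the top and fully down (below 0.035 rad) (value of joint board between 0.195 and 0.245 rad and velocity of joint board between -0.02 and 0.02 rad/s); the robot touches nothing.
It fails at once if the bumper at the top is strained with more than 30 N (contact force between bumper and anything else above 30 N).
It fails at once if the board comes down on its rests faster than 0.5 rad/s (value of joint board below 0.14 rad and velocity of joint board below -0.5 rad/s).
It fails at once if the robot touches the pawl (contact force between any of the fingers, the arm and pawl_mount above 0.5 N).
It fails at once if a bystander is moved more than 30 mm (distance of any of wash_bottle, amber_bottle, jar, tube_rack, pipette, marker, dish_stack from where it was at the start of the episode above 0.03 m).
It also fails if it takes over 72 s, if anything falls off the work surface, if the arm or the gripper's body presses on something with over 40 N, if the wrist force passes 120 N, or if a joint passes its speed limit or range.

## Robot

A 6-joint arm with a two-finger parallel gripper is mounted at the origin on the work surface. World frame = base frame: x ahead of the robot, y to its left, z up, the work surface at z = 0. Lengths are in mm, angles in rad, forces in N, time in s.
With the tool pointing down it reaches from about 275 to 1000 mm from the base axis. Payload 8.4 kg.
Tool frame: the origin (TCP) lies at the centre of the arm's flange, where the gripper is bolted on; the fingertips stand r.tip_extent ahead of it and the grasp point (between the pads) lies 155 mm ahead of it (r.tip_extent is the distance from the TCP to the fingertips, in mm); z points along the fingers, y is the direction in which the jaws open and shut (so a half turn about z gives the same grasp; the last joint's range is limited). The gripper opens to 85 mm and grips with 20 to 120 N. Pads are 22 mm wide; open, the fingers measure 114 mm over their backs; the gripper's body (76 mm by 85 mm) begins 54 mm behind the grasp point. The pads swing forward as they close: fully open they stand 13 mm farther back than shut.
Start: joints at [-1.14, 0.353, 1.633, -0, 1.155, -0.002], TCP at [262.133, -567.376, 404.681] pointing down, gripper open.
Joint ranges: [-2.63, 2.63], [-0.92, 2.1], [0.06, 2.66], [-1.3, 4.44], [0, 2.69], [-3.02, 3.02]. Speed limits (rad/s): [2.22, 2.22, 2.79, 3.14, 3.14, 3.14].

## Interface

Orientations are given as [roll, pitch, yaw] about the fixed x, y, z axes, in that order (R = Rz(yaw) Ry(pitch) Rx(roll)).
In Python, from rig import sense, grab_frame, job, r gives the robot as it stands. The module is installed in compiled form; this text tells all that it offers.
- The arm moves only by the shell command python3 -m creep 'ROWS' [FORCE]. ROWS is JSON, a list of rows, each a list of 7 numbers: the turn, a rotation vector about the tool's x, y, z in rad, then the shift along the tool's x, y, z in mm, then the closure, from 0 (fully open) to 1 (shut). In form: [[wx, wy, wz, dx, dy, dz, fingers], ...]. A call has 1 to 10 rows; each row shifts and turns the pose as measured when the row begins, along the tool's axes as they then stand; what a row does not reach is not made up. A row lasts 1/12 s, in which the tool goes at most 41.7 mm and 7.16 degrees, less where a joint would pass 70% of its speed; a pose out of reach is approached as far as the arm can. A call with a gripper value outside its range is refused whole. The fingers move at their own pace and stop on an object; FORCE is the grip in N (left out, the last holds). Time passes only in rows, so rows that do not move let the fingers close. It gives the time, the measured TCP pose, the force and the opening at its end, in the units of the state.
- sense(): the state, without advancing time (a new reading comes with each control period).
- grab_frame(name): name is "side" or "top"; returns a dict with "color" (384x512x3 uint8, red, green, blue), "mtx" (3x3 intrinsics, pixels), "T" (4x4, takes a point from camera to world coordinates). Camera axes: x right, y down, z forward; pixel columns grow to the right and rows downward; lengths in mm; the calibration is good to about 2 mm. A picture is of the moment at which its call begins. There is no depth.
- job.sign_off(): hands the job in, once; it reports no verdict.
The state is a dict: "clock": time; "qpos": joint angles; "qvel": joint speeds; "joint_efforts": joint torques, N m; "eef_pos": TCP position; "tcp_rot": TCP orientation; "contact_force": force on the tool from outside, world axes, zero at the start; "wrist_torque": the same for the moment, N m; "opening": opening from 0.0 (shut) to 1.0 (fully open).
Only numpy, scipy, OpenCV 4.12 (cv2) and the standard library are available. Lean on these libraries where they do the work, as an engineer would, in place of code of your own. Each camera call takes 0.05 s, during which the arm holds its last target.

## Working session

There is one attempt and no reset: what is moved stays moved. The work goes in short steps, Python scripts to look and compute and a shell command to move; the robot and the scene stay as the last step left them, time stands still between calls to the robot, and variables do not carry over. Pictures are saved under pics/ and viewed, and the job is handed in when it is done.

```bash
mkdir -p pics; python3 - <<'E'
from rig import sense, grab_frame, r
import cv2,numpy as np
print(sense(), r.tip_extent)
for n in("side","top"):
    f=grab_frame(n); cv2.imwrite(f"pics/{n}0.png",f["color"][:,:,::-1]); np.savez(f"pics/{n}0.npz",**f); print(f["mtx"],f["T"].round(3))
E
```

```text
{'clock': 0.0, 'qpos': array([-1.14040805e+00,  3.53677731e-01,  1.63414638e+00, -7.54100848e-05,
        1.15522497e+00, -2.38923985e-03]), 'qvel': array([-6.00638806e-04,  9.57682050e-04,  5.73884078e-04,  1.46632092e-04,
       -3.85152485e-05, -2.49679463e-04]), 'joint_efforts': array([ 9.67247724e-04, -6.05240107e+01, -3.42069697e+01,  3.90947400e-05,
        9.43251798e-03, -9.59070007e-06]), 'eef_pos': array([ 262.01594477, -567.16041946,  403.93779886]), 'tcp_rot': array([-3.14013606e+00,  6.54672547e-05,  4.32808062e-01]), 'contact_force': array([ 0.57397546, -0.18157182, -1.4963517 ]), 'wrist_torque': array([-0.07215556,  0.02519812, -0.02974234]), 'opening': 1.0006500434076537} 173.4
[[392.4474283    0.         251.45982265]
 [  0.         392.4474283  187.24227269]
 [  0.           0.           1.        ]] [[ 9.970000e-01 -3.000000e-02  7.300000e-02  4.264680e+02]
 [-7.800000e-02 -5.440000e-01  8.350000e-01 -1.292952e+03]
 [ 1.500000e-02 -8.380000e-01 -5.450000e-01  9.533510e+02]
 [ 0.000000e+00  0.000000e+00  0.000000e+00  1.000000e+00]]
[[379.25732874   0.         252.5479324 ]
 [  0.         379.25732874 194.70112419]
 [  0.           0.           1.        ]] [[ 7.200000e-02 -9.770000e-01  1.990000e-01  2.708450e+02]
 [-9.970000e-01 -7.000000e-02  1.800000e-02  2.791000e+00]
 [-4.000000e-03 -2.000000e-01 -9.800000e-01  1.443058e+03]
 [ 0.000000e+00  0.000000e+00  0.000000e+00  1.000000e+00]]
```

View pics/side0.png

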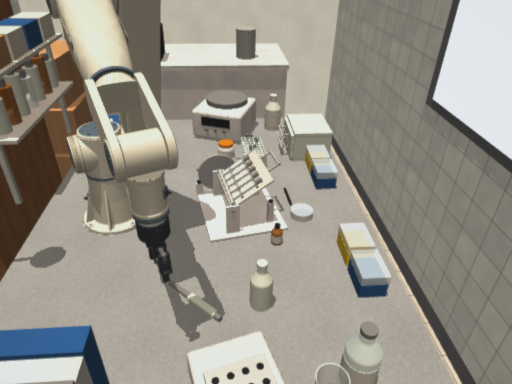

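View pics/top0.png

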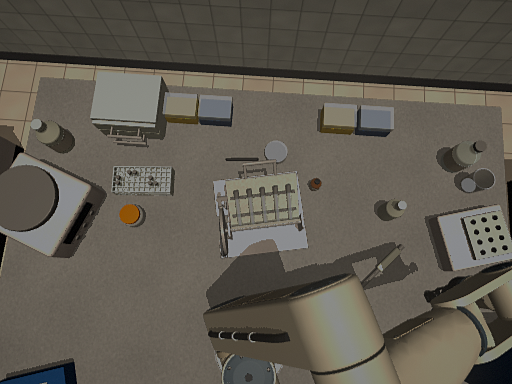

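```bash
python3 - <<'E'
import cv2
a=cv2.imread("pics/top0.png")[130:270,190:340]; cv2.imwrite("pics/t0z.png",cv2.resize(a,None,fx=4.2,fy=4.2,interpolation=cv2.INTER_CUBIC))
a=cv2.imread("pics/side0.png")[125:250,180:330]; cv2.imwrite("pics/s0z.png",cv2.resize(a,None,fx=4.5,fy=4.5,interpolation=cv2.INTER_CUBIC))
E
```

```text
(no output)
```

View pics/t0z.png

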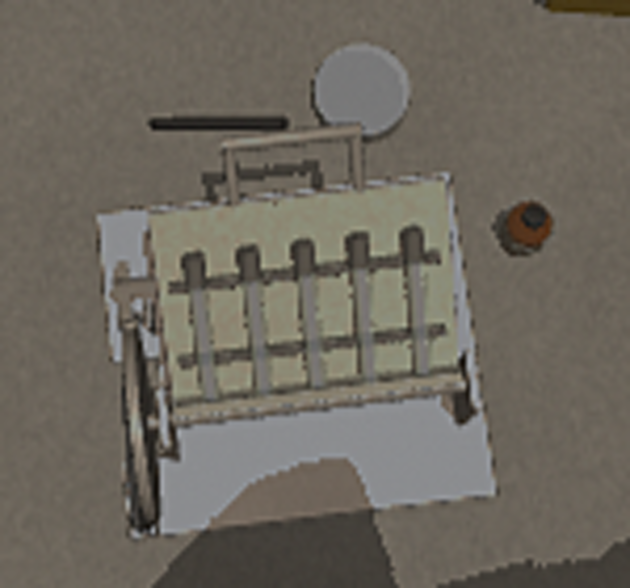

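View pics/s0z.png

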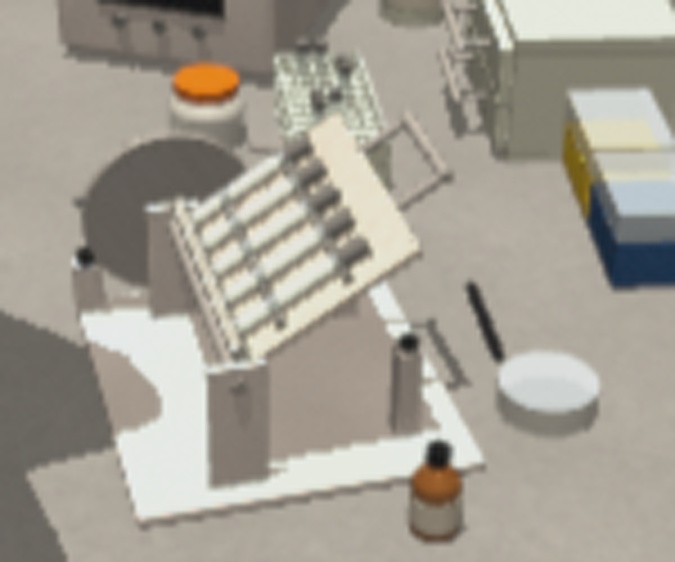

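```bash
cat > h.py <<'E'
import numpy as np
def ray(n,uv,f=None):
    f=f or np.load(f"pics/{n}0.npz"); K,T=f["mtx"],f["T"]
    d=T[:3,:3]@np.linalg.solve(K,[uv[0],uv[1],1]); return T[:3,3],d/np.linalg.norm(d)
def onz(n,uv,z):
    o,d=ray(n,uv); return o+d*(z-o[2])/d[2]
def tri(a,b):
    A=np.zeros((3,3));B=np.zeros(3)
    for o,d in(a,b):
        P=np.eye(3)-np.outer(d,d);A+=P;B+=P@o
    p=np.linalg.solve(A,B); return p,[np.linalg.norm((np.eye(3)-np.outer(d,d))@(p-o)) for o,d in(a,b)]
E
python3 - <<'E'
from h import *
t=lambda x,y:(190+(x+.5)/4.2-.5,130+(y+.5)/4.2-.5)
s=lambda x,y:(180+(x+.5)/4.5-.5,125+(y+.5)/4.5-.5)
C={}
for n,uv,z in[("top",t(495,495),12),("top",t(133,537),12),("top",t(97,212),12),("side",s(142,520),12),("side",s(483,462),12),("side",s(80,312),12)]:
    print(n,onz(n,uv,z).round(1))
a=tri(ray("top",t(222,144)),ray("side",s(407,117)));b=tri(ray("top",t(362,130)),ray("side",s(449,178)))
print(a,b,(a[0]+b[0])/2)
P=[onz("top",t(495,495),12),onz("top",t(133,537),12),onz("top",t(97,212),12),onz("side",s(142,520),12),onz("side",s(483,462),12)]
L=np.array([(-210,-153),(-210,177),(90,177),(-210,-153),(90,-153)])
W=np.array(P)[:,:2];lc=L-L.mean(0);wc=W-W.mean(0)
yaw=np.arctan2((lc[:,0]*wc[:,1]-lc[:,1]*wc[:,0]).sum(),(lc*wc).sum())
R=np.array([[np.cos(yaw),-np.sin(yaw)],[np.sin(yaw),np.cos(yaw)]]);o=W.mean(0)-R@L.mean(0)
print("stand",o,yaw,"res",(W-(L@R.T+o)).round(1).tolist())
m=(a[0]+b[0])/2; lo=R.T@(m[:2]-o); print("bar local",lo,m[2],"tilt",np.arctan2(m[2]-114,lo[0]+120),np.hypot(m[2]-114,lo[0]+120))
E
```

```text
top [ 375.1 -190.1   12. ]
top [315.  128.5  12. ]
top [608.2 188.   12. ]
side [ 379.3 -193.8   12. ]
side [ 666.6 -136.6   12. ]
side [318.4 110.7  12. ]
(array([616.89594937,  66.01340343, 235.91882205]), [np.float64(0.2812259298241699), np.float64(0.2812259298240978)]) (array([637.48027061, -43.11193916, 235.85990948]), [np.float64(0.9773464560892173), np.float64(0.9773464560894412)]) [627.18810999  11.45073214 235.88936576]
stand [553.26853001  -3.20344244] 0.18992113228595017 res [[-0.8, 3.0], [1.4, -2.5], [-0.1, 0.4], [3.4, -0.7], [-3.9, -0.1]]
bar local [75.35687765  0.43603453] 235.88936576380036 tilt 0.5578307933105421 230.26360357918682
```

```bash
python3 -m creep '[[0,0,0,0,0,-38,0.4],[0,0,0,0,0,-38,0.5],[0,0,0,32,-20.7,0,0.5],[0,0,0,32,-20.7,0,0.5],[0,0,0,32,-20.7,0,0.5],[0,0,0,32,-20.7,0,0.5],[0,0,0,32,-20.7,0,0.5],[0,0,0,32,-20.7,0,0.5]]' 25
```

```text
clock: 0.77
eef_pos: [384.4, -372.2, 480.3]
tcp_rot: [-3.136, 0.001, 0.423]
contact_force: [0.2, -0.0, 0.6]
opening: 0.499
```

```bash
python3 -m creep '[[0,0,0,32,-20.6,0,0.5],[0,0,0,32,-20.6,0,0.5],[0,0,0,32,-20.6,0,0.5],[0,0,0,32,-20.6,0,0.5],[0,0,0,32,-20.6,0,0.5],[0,0,0,32,-20.6,0,0.5],[0,0,0,32,-20.6,0,0.5],[0,0,0,32,-20.6,0,0.5],[0,0,0,32,-20.6,0,0.5],[0,0,0,32,-20.6,0,0.5]]'
python3 -m creep '[[0,0,-0.12,0,0,0,0.5],[0,0,-0.12,0,0,0,0.5],[0,0,-0.12,0,0,0,0.5],[0,0,-0.12,0,0,0,0.5],[0,0,-0.12,0,0,0,0.5],[0,0,-0.12,0,0,0,0.5],[0,0,-0.12,0,0,0,0.5],[0,0,-0.12,0,0,0,0.5],[0,0,-0.12,0,0,0,0.5],[0,0,-0.12,0,0,0,0.5]]'
```

```text
clock: 1.6
eef_pos: [597.3, -34.4, 479.4]
tcp_rot: [-3.134, 0.003, 0.422]
contact_force: [0.6, -0.6, 0.2]
opening: 0.502
clock: 2.43
eef_pos: [600.6, -24.2, 473.7]
tcp_rot: [-3.128, -0.009, 1.667]
contact_force: [0.8, -0.3, 0.0]
opening: 0.497
```

```bash
cat >> h.py <<'E'
from scipy.spatial.transform import Rotation as Ro
YAW=0.19; O=np.array([553.3,-3.2]); c,s_=np.cos(YAW),np.sin(YAW); RS=np.array([[c,-s_],[s_,c]])
def bar(t): 
    p=O+RS@[-120+230*np.cos(t),0]; return np.array([*p,114+230*np.sin(t)])
def need(grasp, pitch=0, yaw=YAW+np.pi/2):
    "turn and shift (tool axes) that bring the grasp point to `grasp` with tool down"
    from rig import sense
    s=sense(); R=Ro.from_euler('xyz',s['tcp_rot']); T=Ro.from_euler('xyz',[np.pi,0,yaw])*Ro.from_euler('x',pitch)
    tcp=np.asarray(grasp)-155*T.apply([0,0,1])
    g=s['eef_pos']+155*R.apply([0,0,1]); loc=RS.T@(g[:2]-O)
    print("rotvec",(R.inv()*T).as_rotvec().round(4),"shift",R.inv().apply(tcp-s['eef_pos']).round(1),
     "F stand",(RS.T@s['contact_force'][:2]).round(2),s['contact_force'][2].round(2),"grasp loc",loc.round(1),g[2].round(1),
     "tilt",round(np.arctan2(g[2]-114,loc[0]+120),4),"rad",round(np.hypot(g[2]-114,loc[0]+120),1),"op",round(s['opening'],3),"t",round(s['clock'],2))
E
python3 -c "
from h import *
need([627.2,11.5,300])"
```

```text
rotvec [-0.0128 -0.01   -0.0941] shift [32.8 30.1 18.6] F stand [ 0.75 -0.41] 0.01 grasp loc [ 40.6 -27.9] 318.7 tilt 0.9056 rad 260.2 op 0.497 t 2.43
```

```bash
python3 -m creep '[[-0.013,-0.01,-0.094,0,0,0,0.5],[0,0,0,17,14,5,0.5],[0,0,0,18,13,5,0.5],[0,0,0,0,0,0,0.5]]'
python3 -c "
from h import *
need([627.2,11.5,300])
from rig import grab_frame
import cv2
for n,b in(('side',(125,250,180,330)),('top',(130,270,190,340))):
    f=grab_frame(n);cv2.imwrite(f'pics/{n}1.png',cv2.resize(f['color'][b[0]:b[1],b[2]:b[3],::-1],None,fx=4,fy=4,interpolation=cv2.INTER_CUBIC))
"
```

```text
clock: 2.77
eef_pos: [620.1, 15.5, 462.1]
tcp_rot: [-3.14, 0.0, 1.773]
contact_force: [-0.9, 0.0, 0.2]
opening: 0.497
rotvec [-0.0014  0.0003  0.0118] shift [-5.4  6.2  7.1] F stand [-0.86  0.21] 0.18 grasp loc [68.9  5.7] 307.1 tilt 0.7965 rad 270.1 op 0.497 t 2.77
```

View pics/side1.png

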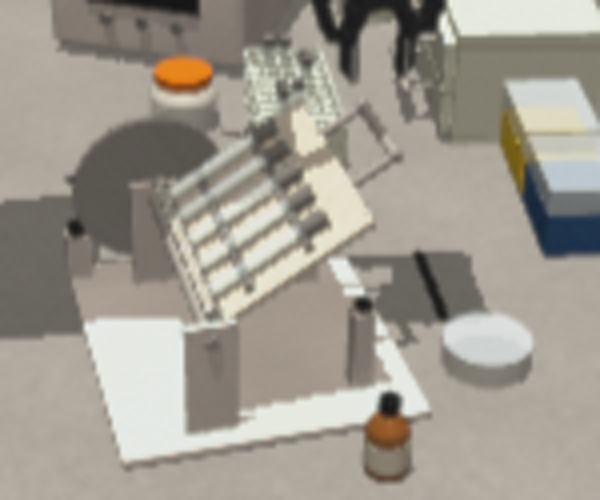

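View pics/top1.png

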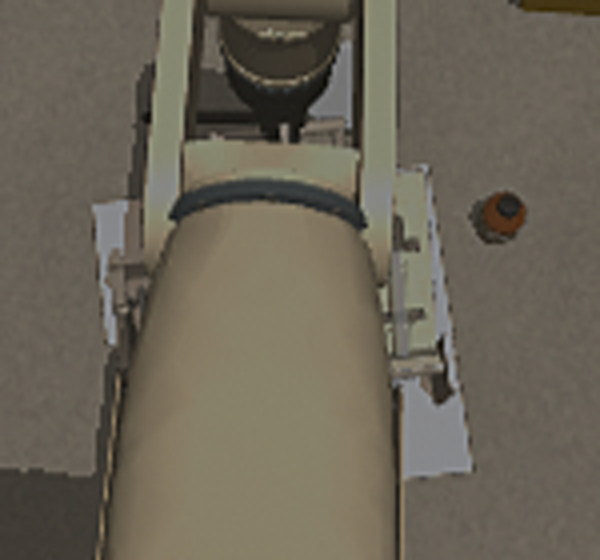

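The side view shows the fingers (about zoom 350,60 and 405,60) hovering above and astride the bar (380,130). Descending now.

```bash
python3 -m creep '[[0,0,0.012,-5.4,6.2,7,0.5],[0,0,0,0,0,18,0.5],[0,0,0,0,0,18,0.5],[0,0,0,0,0,0,0.5]]'
python3 -c "
from h import *
need([627.2,11.5,236])"
```

```text
clock: 3.2
eef_pos: [627.2, 6.3, 418.9]
tcp_rot: [3.141, 0.003, 1.757]
contact_force: [-0.3, -0.3, -0.8]
opening: 0.5
rotvec [ 0.0003  0.0035 -0.0043] shift [ 5.2  1.  27.9] F stand [-0.36 -0.2 ] -0.77 grasp loc [74.4 -5.2] 263.9 tilt 0.657 rad 245.5 op 0.5 t 3.2
```

```bash
python3 -m creep '[[0,0,0,5,1,10,0.5],[0,0,0,0,0,10,0.5],[0,0,0,0,0,8,0.5],[0,0,0,0,0,0,0.5]]'
python3 -c "
from h import *
need([627.2,11.5,236])
from rig import grab_frame
import cv2
for n,b in(('side',(125,250,180,330)),):
    f=grab_frame(n);cv2.imwrite(f'pics/{n}2.png',cv2.resize(f['color'][b[0]:b[1],b[2]:b[3],::-1],None,fx=4,fy=4,interpolation=cv2.INTER_CUBIC))
"
```

```text
clock: 3.53
eef_pos: [627.7, 9.6, 389.2]
tcp_rot: [3.141, 0.004, 1.753]
contact_force: [-0.7, 0.8, 0.2]
opening: 0.495
rotvec [ 0.0006  0.0039 -0.0076] shift [ 2.  -0.1 -1.8] F stand [-0.5   0.86] 0.17 grasp loc [75.5 -2.1] 234.2 tilt 0.5511 rad 229.5 op 0.495 t 3.53
```

View pics/side2.png

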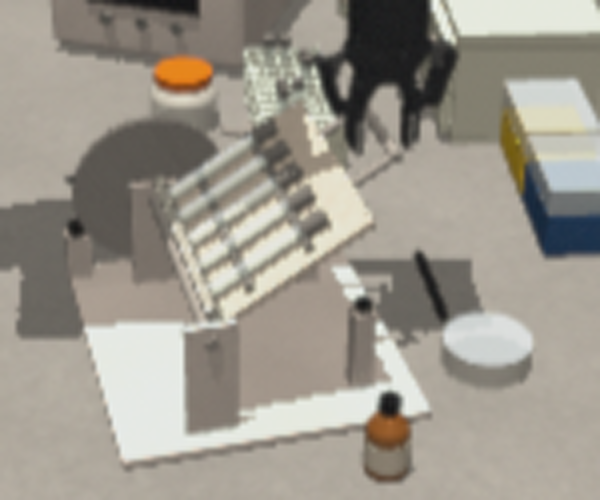

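The fingers (zoom 355,140 and 408,140) straddle the bar. Closing.

```bash
python3 -m creep '[[0,0,0,0,0,0,1],[0,0,0,0,0,0,1],[0,0,0,0,0,0,1],[0,0,0,0,0,0,1],[0,0,0,0,0,0,1],[0,0,0,0,0,0,1]]' 30
python3 -c "
from h import *
need(bar(0.66))
from rig import grab_frame
import cv2
for n,b in(('side',(125,250,180,330)),):
    f=grab_frame(n);cv2.imwrite(f'pics/{n}3.png',cv2.resize(f['color'][b[0]:b[1],b[2]:b[3],::-1],None,fx=4,fy=4,interpolation=cv2.INTER_CUBIC))
"
```

```text
clock: 4.08
eef_pos: [626.2, 9.2, 390.7]
tcp_rot: [-3.138, 0.004, 1.754]
contact_force: [-2.1, -0.6, -3.1]
opening: 0.129
rotvec [-0.0038  0.0044 -0.0066] shift [  1.4 -12.4 -19.3] F stand [-2.21 -0.14] -3.09 grasp loc [73.4 -2.2] 235.7 tilt 0.5618 rad 228.5 op 0.129 t 4.08
```

View pics/side3.png

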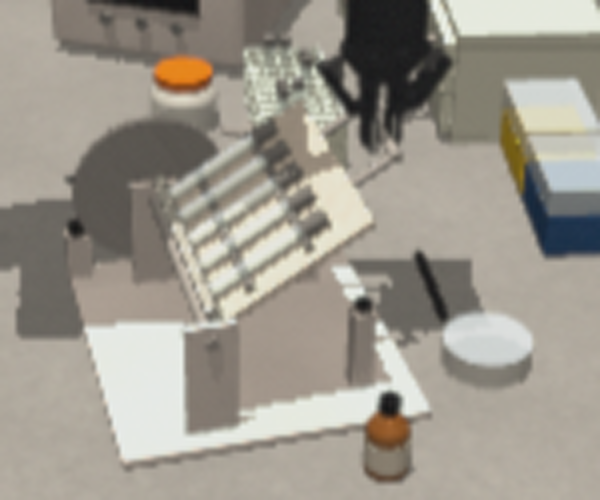

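```bash
python3 -m creep '[[0,0,0,0,-3.8,-5.8,1],[0,0,0,0,-3.9,-5.7,1],[0,0,0,0,-4.1,-5.6,1],[0,0,0,0,-4.2,-5.4,1],[0,0,0,0,0,0,1]]'
python3 -c "
from h import *
need(bar(0.76))"
```

```text
clock: 4.55
eef_pos: [609.4, 6.0, 415.2]
tcp_rot: [-3.139, 0.005, 1.754]
contact_force: [-1.1, 0.1, -3.9]
opening: 0.128
rotvec [-0.0027  0.005  -0.0064] shift [  1.4 -10.1 -12.2] F stand [-1.03  0.28] -3.9 grasp loc [56.4 -2.3] 260.2 tilt 0.6921 rad 229.1 op 0.128 t 4.55
```

```bash
python3 -m creep '[[0,0,0,0,-4.4,-5.3,1],[0,0,0,0,-4.6,-5.1,1],[0,0,0,0,-4.8,-5.0,1],[0,0,0,0,-4.9,-4.8,1],[0,0,0,0,-5.1,-4.7,1],[0,0,0,0,0,0,1]]'
python3 -c "
from h import *
need(bar(0.9))"
```

```text
clock: 5.05
eef_pos: [583.1, 1.1, 443.5]
tcp_rot: [-3.14, 0.006, 1.754]
contact_force: [0.2, -0.2, -4.5]
opening: 0.124
rotvec [-0.0013  0.0058 -0.0066] shift [ 1.3 -7.1 -5.7] F stand [ 0.2  -0.21] -4.49 grasp loc [29.9 -2.3] 288.5 tilt 0.8611 rad 230.0 op 0.124 t 5.05
```

```bash
cat > chk.py <<'E'
import sys; from h import *; from rig import sense
s=sense(); R=Ro.from_euler('xyz',s['tcp_rot']); g=s['eef_pos']+155*R.apply([0,0,1]); l=RS.T@(g[:2]-O); th=np.arctan2(g[2]-114,l[0]+120); f=s['contact_force']; fx=(RS.T@f[:2])[0]
res=fx*np.sin(th)-f[2]*np.cos(th); rad=fx*np.cos(th)+f[2]*np.sin(th)
print("tilt %.4f rad %.1f resist %.2f radialF %.2f t %.2f"%(th,np.hypot(g[2]-114,l[0]+120),res,rad,s['clock']))
sys.exit(res>float(sys.argv[1]))
E
python3 chk.py 5
python3 -m creep '[[0,0,0,0,-4,-3.4,1],[0,0,0,0,-4,-3.4,1],[0,0,0,0,0,0,1]]' >/dev/null; python3 chk.py 5
python3 -m creep '[[0,0,0,0,-1.2,-0.9,1],[0,0,0,0,-1.2,-0.9,1]]' >/dev/null; python3 chk.py 5 
python3 -m creep '[[0,0,0,0,0,0,1]]' >/dev/null; python3 chk.py 5
```

```text
tilt 0.8611 rad 230.0 resist 3.08 radialF -3.27 t 5.05
tilt 0.9128 rad 230.4 resist 1.94 radialF -3.84 t 5.30
tilt 0.9265 rad 230.5 resist 2.31 radialF -3.27 t 5.47
tilt 0.9273 rad 230.6 resist 1.48 radialF -1.73 t 5.55False
False
False
False
```

```bash
sed -i 's/sys.exit(res/sys.exit(int(res/; s/argv\[1\]))/argv[1])))/' chk.py
python3 -m creep '[[0,0,0,0,-1.2,-0.9,1],[0,0,0,0,-1.2,-0.9,1]]' >/dev/null && python3 chk.py 4.5 &&
python3 -m creep '[[0,0,0,0,-1.2,-0.85,1],[0,0,0,0,-1.2,-0.85,1]]' >/dev/null && python3 chk.py 4.5 &&
python3 -m creep '[[0,0,0,0,-1.2,-0.85,1],[0,0,0,0,-1.2,-0.85,1]]' >/dev/null && python3 chk.py 4.5 &&
python3 -m creep '[[0,0,0,0,-1.2,-0.8,1],[0,0,0,0,-1.2,-0.8,1]]' >/dev/null && python3 chk.py 4.5 &&
python3 -m creep '[[0,0,0,0,-1.2,-0.8,1],[0,0,0,0,-1.2,-0.8,1]]' >/dev/null && python3 chk.py 4.5 &&
python3 -m creep '[[0,0,0,0,-1.2,-0.75,1],[0,0,0,0,-1.2,-0.75,1]]' >/dev/null && python3 chk.py 4.5
```

```text
tilt 0.9395 rad 230.6 resist 3.04 radialF -2.61 t 5.72
tilt 0.9522 rad 230.7 resist 2.88 radialF -2.39 t 5.88
tilt 0.9655 rad 230.8 resist 1.58 radialF -2.30 t 6.05
tilt 0.9795 rad 230.9 resist 2.47 radialF -1.92 t 6.22
tilt 0.9930 rad 231.1 resist 1.76 radialF -2.29 t 6.38
tilt 1.0069 rad 231.1 resist 2.63 radialF -2.32 t 6.55
```

```bash

python3 -m creep '[[0,0,0,0,-1.2,-0.75,1],[0,0,0,0,-1.2,-0.75,1]]' >/dev/null && python3 chk.py 4.3 &&
python3 -m creep '[[0,0,0,0,-1.2,-0.7,1],[0,0,0,0,-1.2,-0.7,1]]' >/dev/null && python3 chk.py 4.3 &&
python3 -m creep '[[0,0,0,0,-1.2,-0.7,1],[0,0,0,0,-1.2,-0.7,1]]' >/dev/null && python3 chk.py 4.3 &&
python3 -m creep '[[0,0,0,0,-1.2,-0.65,1],[0,0,0,0,-1.2,-0.65,1]]' >/dev/null && python3 chk.py 4.3 &&
python3 -m creep '[[0,0,0,0,-1.2,-0.65,1],[0,0,0,0,-1.2,-0.65,1]]' >/dev/null && python3 chk.py 4.3 &&
python3 -m creep '[[0,0,0,0,-1.2,-0.6,1],[0,0,0,0,-1.2,-0.6,1]]' >/dev/null && python3 chk.py 4.3
```

```text
tilt 1.0205 rad 231.1 resist 2.88 radialF -2.71 t 6.72
tilt 1.0336 rad 231.3 resist 1.63 radialF -2.41 t 6.88
tilt 1.0470 rad 231.4 resist 2.55 radialF -2.64 t 7.05
tilt 1.0597 rad 231.6 resist 2.66 radialF -1.44 t 7.22
tilt 1.0727 rad 231.6 resist 1.68 radialF -2.29 t 7.38
tilt 1.0851 rad 231.8 resist 3.08 radialF -0.39 t 7.55
```

```bash

python3 -m creep '[[0,0,0,0,-1.2,-0.6,1],[0,0,0,0,-1.2,-0.6,1]]' >/dev/null && python3 chk.py 4.3 &&
python3 -m creep '[[0,0,0,0,-1.2,-0.55,1],[0,0,0,0,-1.2,-0.55,1]]' >/dev/null && python3 chk.py 4.3 &&
python3 -m creep '[[0,0,0,0,-1.2,-0.55,1],[0,0,0,0,-1.2,-0.55,1]]' >/dev/null && python3 chk.py 4.3 &&
python3 -m creep '[[0,0,0,0,-1.2,-0.5,1],[0,0,0,0,-1.2,-0.5,1]]' >/dev/null && python3 chk.py 4.3 &&
python3 -m creep '[[0,0,0,0,-1.2,-0.5,1],[0,0,0,0,-1.2,-0.5,1]]' >/dev/null && python3 chk.py 4.3 &&
python3 -m creep '[[0,0,0,0,-1.2,-0.5,1],[0,0,0,0,-1.2,-0.5,1]]' >/dev/null && python3 chk.py 4.3
```

```text
tilt 1.0980 rad 231.8 resist 2.34 radialF -1.51 t 7.72
tilt 1.1103 rad 231.8 resist 1.51 radialF -1.56 t 7.88
tilt 1.1226 rad 232.1 resist 2.08 radialF -1.91 t 8.05
tilt 1.1348 rad 232.1 resist 2.08 radialF -1.69 t 8.22
tilt 1.1466 rad 232.2 resist 2.27 radialF -0.37 t 8.38
tilt 1.1591 rad 232.3 resist 2.30 radialF -1.22 t 8.55
```

```bash

python3 -m creep '[[0,0,0,0,-1.25,-0.45,1],[0,0,0,0,-1.25,-0.45,1]]' >/dev/null && python3 chk.py 4.0 &&
python3 -m creep '[[0,0,0,0,-1.25,-0.45,1],[0,0,0,0,-1.25,-0.45,1]]' >/dev/null && python3 chk.py 4.0 &&
python3 -m creep '[[0,0,0,0,-1.25,-0.4,1],[0,0,0,0,-1.25,-0.4,1]]' >/dev/null && python3 chk.py 4.0
```

```text
tilt 1.1711 rad 232.3 resist 2.82 radialF -1.68 t 8.72
tilt 1.1822 rad 232.5 resist 4.06 radialF -1.24 t 8.88
```

```bash

python3 -m creep '[[0,0,0,0,0,0,1]]' >/dev/null ; python3 chk.py 4.0;
python3 -m creep '[[0,0,0,0,0,0,1]]' >/dev/null ; python3 chk.py 4.0
python3 -c "
from h import *
need(bar(1.19))
from rig import grab_frame
import cv2
for n,b in(('side',(105,230,180,330)),):
    f=grab_frame(n);cv2.imwrite(f'pics/{n}4.png',cv2.resize(f['color'][b[0]:b[1],b[2]:b[3],::-1],None,fx=5,fy=4.5,interpolation=cv2.INTER_CUBIC))
"
```

```text
tilt 1.1826 rad 232.5 resist 3.36 radialF -1.69 t 8.97
tilt 1.1826 rad 232.5 resist 4.10 radialF 0.29 t 9.05
rotvec [ 0.0075  0.008  -0.0065] shift [ 1.3 -1.4  1.7] F stand [ 3.9  -1.54] -1.29 grasp loc [-32.   -2.5] 329.2 tilt 1.1826 rad 232.5 op 0.125 t 9.05
```

View pics/side4.png

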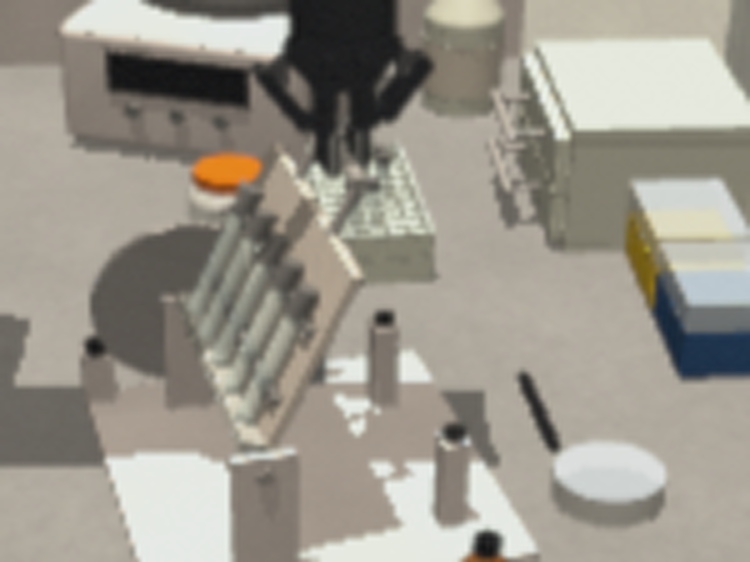

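```bash

python3 -m creep '[[0,0,0,0,-1.2,-0.4,1]]' >/dev/null ; python3 chk.py 5.0;
python3 -m creep '[[0,0,0,0,0,0,1]]' >/dev/null ; python3 chk.py 4.0
```

```text
tilt 1.1865 rad 232.5 resist 6.05 radialF -0.84 t 9.18
tilt 1.1865 rad 232.5 resist 4.63 radialF -0.95 t 9.27
```

```bash
python3 -m creep '[[0,0,0,0,6.3,2.7,1],[0,0,0,0,6.25,2.9,1],[0,0,0,0,6.1,3.1,1],[0,0,0,0,6,3.3,1],[0,0,0,0,5.9,3.5,1],[0,0,0,0,5.8,3.6,1],[0,0,0,0,5.7,3.8,1],[0,0,0,0,5.6,4,1]]' >/dev/null
python3 chk.py 9;python3 -c "
from h import *
need(bar(0.8))"
```

```text
tilt 0.9377 rad 231.0 resist -1.86 radialF 0.64 t 9.93
rotvec [ 0.0008  0.0066 -0.0065] shift [ 1.6 23.7 21.2] F stand [-1.12 -0.47] 1.61 grasp loc [16.7 -2.3] 300.2 tilt 0.9377 rad 231.0 op 0.128 t 9.93
```

```bash
python3 -m creep '[[0,0,0,0,5.5,4.1,1],[0,0,0,0,5.4,4.3,1],[0,0,0,0,5.2,4.5,1],[0,0,0,0,5.1,4.7,1],[0,0,0,0,4.9,4.8,1],[0,0,0,0,4.8,5,1]]' >/dev/null
python3 chk.py 9; python3 -m creep '[[0,0,0,0,4.6,5.1,1],[0,0,0,0,4.5,5.2,1]]' >/dev/null; python3 chk.py 9
```

```text
tilt 0.7369 rad 230.6 resist -1.06 radialF -1.23 t 10.43
tilt 0.6705 rad 230.6 resist -2.48 radialF 0.37 t 10.60
```

```bash
python3 -m creep '[[0,0,0,0,4.2,5.5,1],[0,0,0,0,4,5.6,1],[0,0,0,0,3.8,5.7,1],[0,0,0,0,3.65,5.8,1]]' >/dev/null
python3 chk.py 9; python3 -m creep '[[0,0,0,0,3.5,5.9,1],[0,0,0,0,3.3,6.0,1],[0,0,0,0,3.1,6.1,1]]' >/dev/null; python3 chk.py 9
python3 -c "
from h import *
need(bar(0.3))"
```

```text
tilt 0.5374 rad 230.5 resist -1.71 radialF 0.09 t 10.93
tilt 0.4377 rad 230.3 resist -1.01 radialF -1.90 t 11.18
rotvec [-0.0029  0.0045 -0.0064] shift [ 1.7 10.8 29.6] F stand [-2.15  0.95] 0.1 grasp loc [88.6 -2.2] 211.6 tilt 0.4377 rad 230.3 op 0.125 t 11.18
```

```bash
python3 -m creep '[[0,0,0,0,2.8,6.3,1],[0,0,0,0,2.6,6.4,1],[0,0,0,0,2.3,6.5,1]]' >/dev/null
python3 chk.py 9; python3 -m creep '[[0,0,0,0,2.1,6.5,1],[0,0,0,0,1.8,6.0,1],[0,0,0,0,1.2,4.5,1]]' >/dev/null; python3 chk.py 9
python3 -c "
from h import *
need(bar(0.1))"
```

```text
tilt 0.3374 rad 230.0 resist -1.49 radialF -1.65 t 11.43
tilt 0.2487 rad 229.6 resist 0.01 radialF 0.05 t 11.68
rotvec [-0.0039  0.0039 -0.0064] shift [ 1.7  5.9 33.5] F stand [0.05 0.88] 0.0 grasp loc [102.5  -2.1] 170.5 tilt 0.2487 rad 229.6 op 0.129 t 11.68
```

```bash
python3 -m creep '[[0,0,0,0,0.8,3.5,1],[0,0,0,0,0.8,3.5,1],[0,0,0,0,0.7,3.5,1],[0,0,0,0,0.7,3.5,1],[0,0,0,0,0.6,3.5,1],[0,0,0,0,0.6,3.5,1]]' >/dev/null
python3 chk.py 9; python3 -m creep '[[0,0,0,0,0.5,3.5,1],[0,0,0,0,0.4,3.5,1],[0,0,0,0,0.4,3.5,1],[0,0,0,0,0.4,3.5,1]]' >/dev/null; python3 chk.py 9
python3 -c "
from h import *
need(bar(0.0))"
```

```text
tilt 0.1441 rad 229.0 resist 0.77 radialF -2.12 t 12.18
tilt 0.0760 rad 228.5 resist 0.40 radialF -2.62 t 12.52
rotvec [-0.0059  0.0035 -0.0064] shift [ 1.7  1.3 17.3] F stand [-2.58  0.75] -0.6 grasp loc [107.9  -2.1] 131.4 tilt 0.076 rad 228.5 op 0.124 t 12.52
```

```bash
python3 -m creep '[[0,0,0,0,0.3,3,1],[0,0,0,0,0.3,3,1],[0,0,0,0,0.2,3,1],[0,0,0,0,0,0,1]]' >/dev/null
python3 chk.py 9; python3 -m creep '[[0,0,0,0,0.1,2,1],[0,0,0,0,0.1,2,1],[0,0,0,0,0,0,1]]' >/dev/null; python3 chk.py 9
```

```text
tilt 0.0307 rad 228.3 resist -3.55 radialF -3.16 t 12.85
tilt 0.0334 rad 228.3 resist 2.52 radialF -2.52 t 13.10
```

```bash
python3 -c "
from h import *
need(bar(0.0))
from rig import grab_frame
import cv2
for n,b in(('side',(125,250,180,330)),('top',(130,270,190,340))):
    f=grab_frame(n);np.savez(f'pics/{n}5.npz',**f);cv2.imwrite(f'pics/{n}5.png',cv2.resize(f['color'][b[0]:b[1],b[2]:b[3],::-1],None,fx=4,fy=4,interpolation=cv2.INTER_CUBIC))
"
```

```text
rotvec [-0.0074  0.0034 -0.0064] shift [1.7 0.7 7.6] F stand [-2.43  1.01] -2.6 grasp loc [108.2  -2.2] 121.6 tilt 0.0334 rad 228.3 op 0.127 t 13.1
```

View pics/side5.png

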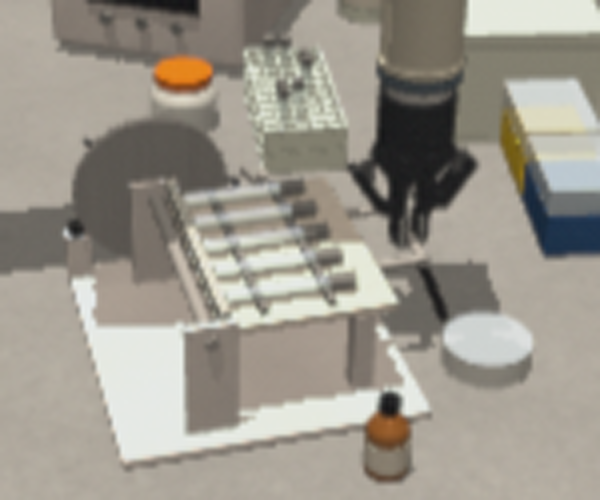

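View pics/top5.png

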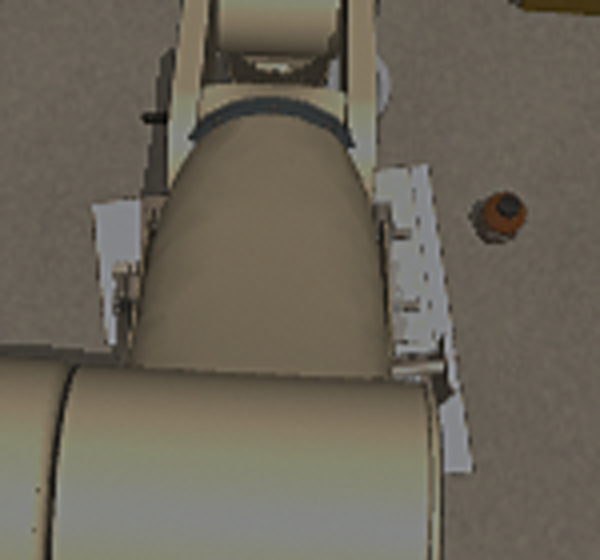

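```bash
python3 -c "
from h import *
f=np.load('pics/side5.npz');K,T=f['mtx'],f['T']
Ti=np.linalg.inv(T)
def pr(x,y,z):
    p=np.array([*(O+RS@[x,y]),z,1]);q=K@(Ti@p)[:3];q=q[:2]/q[2];return ((q-[180,125]+.5)*4-.5).round(1)
for t in(0,.035,.07): print(t,'barend',pr(-120+230*np.cos(t),-56,114+230*np.sin(t)),'board upper corner',pr(-120+182*np.cos(t)-5*np.sin(t),-120,114+182*np.sin(t)+5*np.cos(t)))
"
python3 - <<'E'
import cv2
a=cv2.imread("pics/side5.png")[150:350,300:480]; cv2.imwrite("pics/s5z.png",cv2.resize(a,None,fx=3,fy=3))
E
```

```text
0 barend [425.7 263.9] board upper corner [400.4 303.2]
0.035 barend [426.1 257. ] board upper corner [400.5 297.6]
0.07 barend [426.2 250.1] board upper corner [400.4 292.1]
```

View pics/s5z.png

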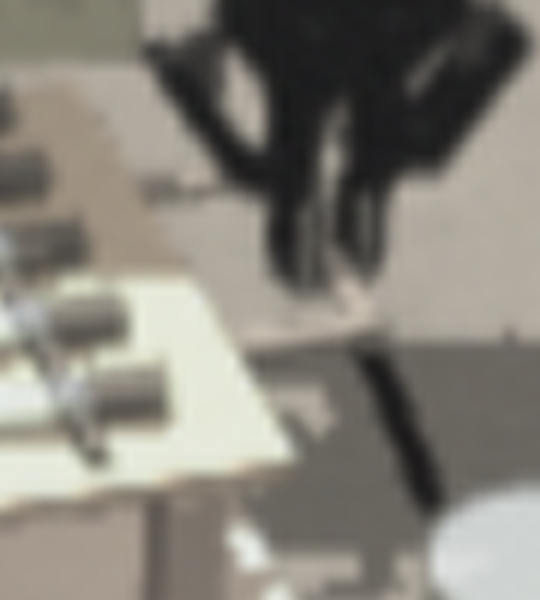

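```bash
python3 -m creep '[[0,0,0,0,0,2,1]]' >/dev/null; python3 chk.py 9;python3 -m creep '[[0,0,0,0,0,3,1]]' >/dev/null; python3 chk.py 9; python3 -m creep '[[0,0,0,0,0,4,1]]' >/dev/null; python3 chk.py 9; python3 -m creep '[[0,0,0,0,0,0,1]]' >/dev/null; python3 chk.py 9
```

```text
tilt 0.0293 rad 228.4 resist -34.16 radialF -13.84 t 13.28
tilt 0.0287 rad 228.4 resist -41.48 radialF -17.20 t 13.37
tilt 0.0284 rad 228.4 resist -48.82 radialF -19.48 t 13.45
tilt 0.0350 rad 228.3 resist 3.32 radialF -3.59 t 13.53
```

```bash
python3 -c "
from h import *
f=np.load('pics/side0.npz');K,T=f['mtx'],f['T']
Ti=np.linalg.inv(T)
def pr(x,y,z):
    p=np.array([*(O+RS@[x,y]),z,1]);q=K@(Ti@p)[:3];q=q[:2]/q[2];return ((q-[180,125]+.5)*4.5-.5).round(1)
for t in(.535,.57,.605): print(t,'barend',pr(-120+230*np.cos(t),-56,114+230*np.sin(t)),'board upper corner',pr(-120+182*np.cos(t)-5*np.sin(t),-120,114+182*np.sin(t)+5*np.cos(t)))
from rig import grab_frame
import cv2
fr=grab_frame('side')
a=fr['color'][160:215,255:300,::-1]; cv2.imwrite('pics/s6.png',cv2.resize(a,None,fx=10,fy=10,interpolation=cv2.INTER_CUBIC))
a=cv2.imread('pics/side0.png')[140:195,250:295]; cv2.imwrite('pics/s0zz.png',cv2.resize(a,None,fx=10,fy=10,interpolation=cv2.INTER_CUBIC))
"
```

```text
0.535 barend [451.1 183.3] board upper corner [423.4 251. ]
0.57 barend [446.6 176.7] board upper corner [419.5 245.9]
0.605 barend [441.9 170.2] board upper corner [415.4 240.9]
```

View pics/s6.png

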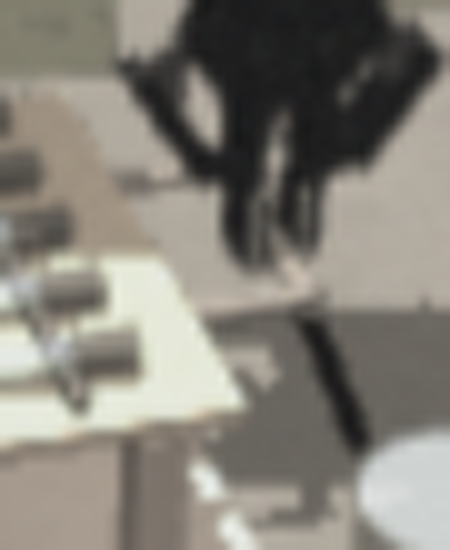

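View pics/s0zz.png

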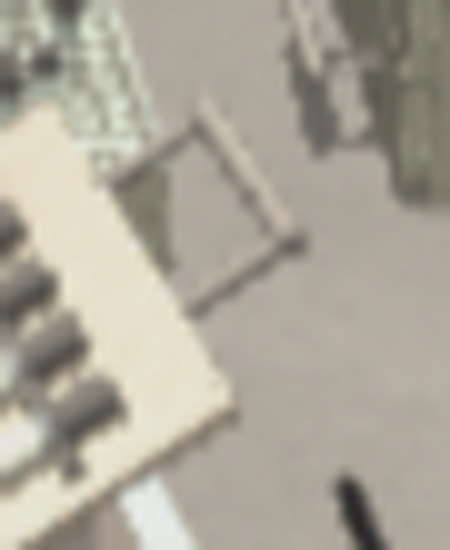

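```bash
python3 -m creep '[[0,0,0,0,-0.2,-5,1],[0,0,0,0,-0.3,-5,1],[0,0,0,0,-0.4,-5,1],[0,0,0,0,-0.6,-5,1],[0,0,0,0,-0.7,-5,1],[0,0,0,0,-0.8,-5,1],[0,0,0,0,-0.9,-5,1],[0,0,0,0,-1,-5,1],[0,0,0,0,0,0,1]]' >/dev/null
python3 chk.py 9;python3 -c "
from h import *
need(bar(0.315))"
```

```text
tilt 0.2190 rad 229.8 resist 2.03 radialF -3.02 t 14.33
rotvec [-0.0043  0.0039 -0.0065] shift [  1.5  -6.4 -21.3] F stand [-2.51  0.75] -2.64 grasp loc [104.3  -2.2] 163.9 tilt 0.219 rad 229.8 op 0.125 t 14.33
```

```bash
python3 -m creep '[[0,0,0,0,-1.2,-5,1],[0,0,0,0,-1.3,-5,1],[0,0,0,0,-1.4,-5,1],[0,0,0,0,-1.5,-4,1],[0,0,0,0,0,0,1],[0,0,0,0,0,0,1]]' >/dev/null
python3 chk.py 9;python3 -c "
from h import *
need(bar(0.24))
from rig import grab_frame
import cv2
f=grab_frame('side');K,T=f['mtx'],f['T'];Ti=np.linalg.inv(T)
def pr(x,y,z):
    p=np.array([*(O+RS@[x,y]),z,1]);q=K@(Ti@p)[:3];q=q[:2]/q[2];return ((q-[255,150]+.5)*10-.5).round(1)
for t in(.22,.26,.3,.34): print(t,'barend',pr(-120+230*np.cos(t),-56,114+230*np.sin(t)),'corner',pr(-120+182*np.cos(t)-5*np.sin(t),-120,114+182*np.sin(t)+5*np.cos(t)))
cv2.imwrite('pics/s7.png',cv2.resize(f['color'][150:205,255:300,::-1],None,fx=10,fy=10,interpolation=cv2.INTER_CUBIC))
"
```

```text
tilt 0.3170 rad 230.7 resist 3.44 radialF -1.52 t 14.83
rotvec [-0.0015  0.0042 -0.0066] shift [ 1.6  4.  17.2] F stand [-0.38  0.65] -3.75 grasp loc [99.2 -2.2] 185.9 tilt 0.317 rad 230.7 op 0.126 t 14.83
0.22 barend [309.6 302.6] corner [243.5 422.2]
0.26 barend [305.6 283.3] corner [239.5 406.8]
0.3 barend [300.7 264.3] corner [234.8 391.7]
0.34 barend [294.8 245.5] corner [229.3 376.9]
```

View pics/s7.png

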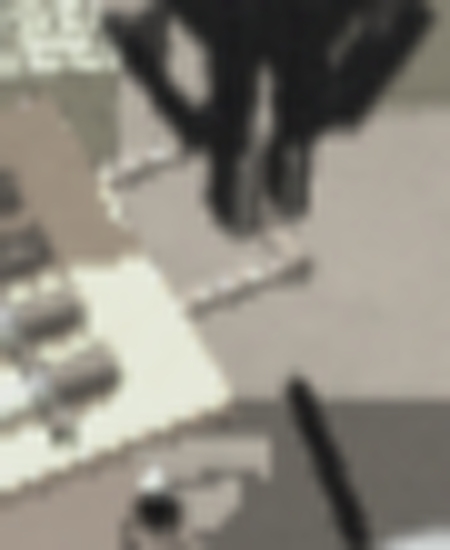

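Picture: bar end at about (300,260), board corner at (232,390) in the zoom → tilt ≈ 0.30, as wanted. Lowering into the notch.

```bash
python3 -m creep '[[0,0,0,0,0.7,2.5,1],[0,0,0,0,0.7,2.5,1],[0,0,0,0,0.7,2.5,1],[0,0,0,0,0.6,2.5,1],[0,0,0,0,0.6,2.5,1]]' >/dev/null
python3 chk.py 9; python3 -m creep '[[0,0,0,0,0.5,2,1]]' >/dev/null; python3 chk.py 9;  python3 -m creep '[[0,0,0,0,0.5,2,1]]' >/dev/null; python3 chk.py 9;  python3 -m creep '[[0,0,0,0,0.5,2,1]]' >/dev/null; python3 chk.py 9
```

```text
tilt 0.2557 rad 230.1 resist 1.43 radialF -0.48 t 15.30
tilt 0.2449 rad 230.0 resist -1.40 radialF -1.34 t 15.38
tilt 0.2361 rad 229.9 resist -8.44 radialF -2.77 t 15.47
tilt 0.2294 rad 229.9 resist -13.48 radialF -3.66 t 15.55
```

```bash
python3 -m creep '[[0,0,0,0,0,0,1],[0,0,0,0,0,0,1]]' >/dev/null; python3 chk.py 9;  python3 -m creep '[[0,0,0,0,0,0,0.8],[0,0,0,0,0,0,0.6],[0,0,0,0,0,0,0.5],[0,0,0,0,0,0,0.5],[0,0,0,0,0,0,0.5]]'
python3 -c "
from h import *
from rig import grab_frame
import cv2
f=grab_frame('side')
cv2.imwrite('pics/s8.png',cv2.resize(f['color'][150:205,245:300,::-1],None,fx=10,fy=10,interpolation=cv2.INTER_CUBIC))
"
```

```text
tilt 0.2336 rad 229.9 resist -4.68 radialF -1.79 t 15.72
clock: 16.13
eef_pos: [657.2, 14.8, 322.7]
tcp_rot: [-3.141, 0.005, 1.754]
contact_force: [-0.5, -0.2, 0.1]
opening: 0.501
```

View pics/s8.png

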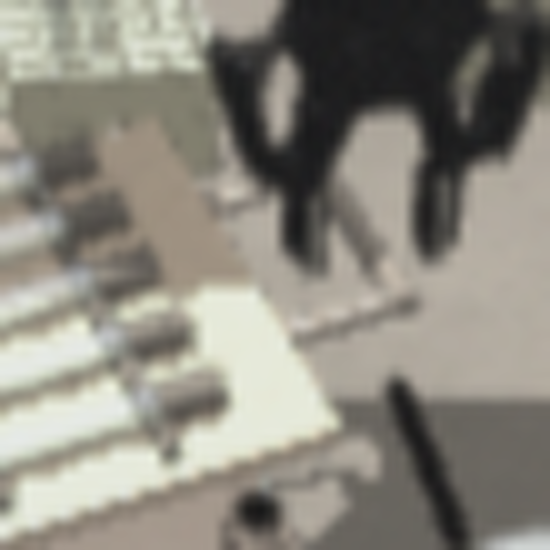

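The board stands in the notch (bar end 410,298, corner 340,425, i.e. about 0.22 rad) and the open fingers are clear of the bar. Retreating straight up.

```bash
python3 -m creep '[[0,0,0,0,0,-8,0.5],[0,0,0,0,0,-12,0.5],[0,0,0,0,0,-15,0.5],[0,0,0,0,0,-20,0.5],[0,0,0,0,0,-25,0.5],[0,0,0,0,0,-30,0.5],[0,0,0,0,0,-30,0.5],[0,0,0,0,0,0,0.5],[0,0,0,0,0,0,0.5]]'
python3 -c "
from h import *
from rig import grab_frame
import cv2
f=grab_frame('side');np.savez('pics/s9.npz',**f)
cv2.imwrite('pics/s9.png',cv2.resize(f['color'][130:255,180:330,::-1],None,fx=4.8,fy=4.8,interpolation=cv2.INTER_CUBIC))
cv2.imwrite('pics/s9z.png',cv2.resize(f['color'][150:205,255:300,::-1],None,fx=10,fy=10,interpolation=cv2.INTER_CUBIC))
"
```

```text
clock: 16.93
eef_pos: [656.6, 15.5, 476.3]
tcp_rot: [3.141, 0.005, 1.754]
contact_force: [-0.2, 0.5, -0.6]
opening: 0.501
```

View pics/s9.png

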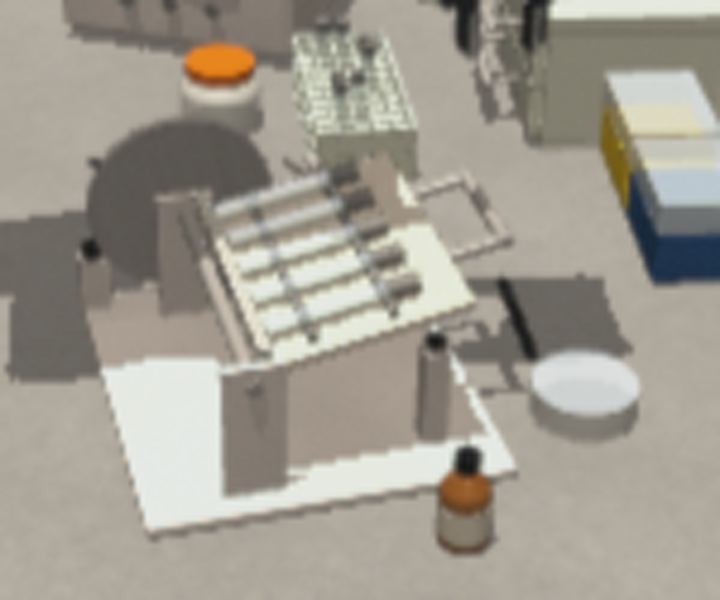

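View pics/s9z.png

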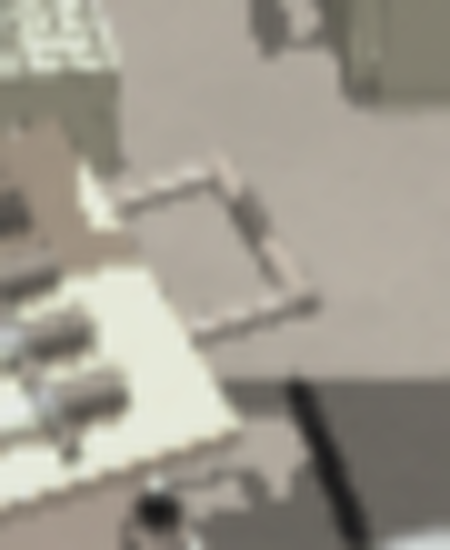

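```bash
python3 -c "
from rig import job,sense
print(sense()['qvel'].round(4)); job.sign_off()"
```

```text
[ 0.0014  0.0168  0.0189 -0.0008 -0.0203  0.0003]
the job is handed in; nothing more can be done
```

The board is in its lowest notch, let go, with the gripper clear above it; I handed the job in at about 17 s of the 72 s.

- **Lift:** I gripped the handle bar with the board in the third notch and lifted until the bumper was felt. That was at a tilt of about 1.18 rad, with roughly 3 N extra at the handle, well under the 10 N limit.
- **Lowering:** The board passed the top notch freely on the way down, so the pawl was clear. I lowered it slowly until it met a hard stop.
- **Final notch:** I raised it to about 0.30 rad and let it down until the notch carried it. Then I opened the gripper and backed straight up.
- **Last checks:** In the final side picture the bar end matches a tilt of about 0.22 rad. The contact force is near zero, and the bystanders visible in that picture look unmoved.

Two things did not fit perfectly:
- **Resting position:** With the board on its rests, the tilt worked out from the gripper pose read 0.028 to 0.035 rad. I put that down to the bar having shifted in the grip. The camera, from the board corner and bar end, gave about 0.01 rad, and the stop held firm.
- **Force on the rests:** While testing that stop I pressed the board down with up to about 50 N for a moment. That was more than needed, though it went through the fingers and not the gripper body.

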